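# Sort ground rollers by heft

## Robot

A 6-joint arm with a two-finger parallel gripper is mounted at the origin on a cart in front of the work surface, level with it; the furniture and walls round the work are solid. World frame = base frame: x ahead of the robot, y to its left, z up, the work surface at z = 0. Lengths are in mm, angles in rad, forces in N, time in s.
With the tool pointing down it reaches from about 350 to 875 mm from the base axis. Payload 4.2 kg.
Tool frame: the origin (TCP) lies at the very end of the fingers, on their centre line; the grasp point (between the pads) lies arm.grip_point_offset behind it (arm.grip_point_offset is the distance from the TCP to the grasp point, in mm); z points along the fingers, y is the line along which they close (so a half turn about z gives the same grasp; the last joint's range is limited). The gripper opens to 85 mm and grips with 20 to 120 N. Pads are 22 mm wide; open, the fingers measure 114 mm over their backs; the gripper's body (76 mm by 85 mm) begins 54 mm behind the grasp point. The pads swing forward as they close: fully open they stand 13 mm farther back than shut.
Start: joints at [1.525, 0.385, 0.008, 0, -1.194, -0.259], TCP at [187.532, 596.18, 231.312] pointing down, gripper open.
Joint ranges: [-3.14, 3.14], [-1.21, 2.06], [-1.07, 1.41], [-3.16, 2.05], [-2.99, -0.16], [-3.1, 3.1]. Speed limits (rad/s): [2.79, 2.79, 3.14, 3.14, 3.14, 3.14].

## Interface

Orientations are given as a unit quaternion [x, y, z, w].
In Python, from bench import arm, cams, ticket gives the robot as it stands.
- The arm moves only by the tool servo_tool, never from a script. Its argument "commands" is a list that holds one entry, the list of rows, each a list of 7 numbers: the closure in counts, from 0 (fully open) to 255 (shut), then the shift along the tool's x, y, z in m, then the turn, a rotation vector about the tool's x, y, z in degrees. In form: [[[grip, x, y, z, ax, ay, az], ...]]. A call has 1 to 10 rows; each row shifts and turns the commanded pose from where the row before left it, along the tool's axes as they then stand; what a row does not reach is not made up. A row lasts 1/12 s, in which the tool goes at most 41.7 mm and 7.16 degrees, less where a joint would pass 70% of its speed; a pose out of reach is approached as far as the arm can. A call with a gripper value outside its range is refused whole. The fingers move at their own pace and stop on an object; the grip force is fixed at half the most. Time passes only in rows, so rows that do not move let the fingers close. It gives the time, the measured TCP pose, the force, the opening and the grip force at its end, in the units of the state.
- arm.read_state(): the state, without advancing time (a new reading comes with each control period).
- cams.get_image(name): name is "side" or "top" or "wrist"; returns a dict with "frame" (384x512x3 uint8, blue, green, red), "K" (3x3 intrinsics, pixels), "k1" (the pictures are not rectified: a ray, as slopes to the right and down, at radius r is drawn at 1 + k1 r^2 times it, then the intrinsics apply), "T" (4x4, takes a point from camera to world coordinates). Camera axes: x right, y up, looking along -z (the intrinsics and any distortion apply to the point x, -y, -z); pixel columns grow to the right and rows downward; lengths in mm; the calibration is good to about 2 mm. A picture is of the moment at which its call begins. There is no depth.
- ticket.job_done(): hands the job in; it is judged then, once.
The state is a dict: "clock": time; "joints": joint angles; "joint_vel": joint speeds; "joint_efforts": joint torques, N m; "position": TCP position; "ee_rot": TCP orientation; "contact_force": force on the tool from outside, world axes, zero at the start; "wrist_torque": the same for the moment, N m; "gripper_width": finger opening in mm; "grasp_force": force on a finger pad.
Only numpy, scipy, OpenCV 4.12 (cv2) and the standard library are available. Lean on these libraries where they do the work, as an engineer would, in place of code of your own. Each camera call takes 0.05 s, during which the arm holds its last target. There are 200 camera calls.

## Task

The three ground rollers in the sloping rack look alike, but any of them may be solid bar or sealed hollow tube: swing the rack's keeper up and back, then heft each roller to tell which it is. Lay every solid roller level in a notch of the bare aluminium cradle and every hollow one level in a notch of the wooden tray, centred on its two saddles; set them down, do not drop them, and leave the tools lying around undisturbed.

Things in the scene. Friction and masses are not known exactly. Their poses are not given: they have to be found in the camera images.
- roller_a: one of three ground steel rollers that look alike: barrel 30 mm diameter, 130 mm long, with a 16 mm journal 10 mm long at each end. Origin at its centre, half-way along its axis; its x axis is the roller's axis. Starts in any lane of the rack, x pointing up the slope. It is solid bar (0.63 to 0.83 kg) or sealed tube (0.23 to 0.31 kg); only its weight shows which
- roller_b: one of three ground steel rollers that look alike: barrel 30 mm diameter, 130 mm long, with a 16 mm journal 10 mm long at each end. Origin at its centre, half-way along its axis; its x axis is the roller's axis. Starts in any lane of the rack, x pointing up the slope. It is solid bar (0.63 to 0.83 kg) or sealed tube (0.23 to 0.31 kg); only its weight shows which
- roller_c: one of three ground steel rollers that look alike: barrel 30 mm diameter, 130 mm long, with a 16 mm journal 10 mm long at each end. Origin at its centre, half-way along its axis; its x axis is the roller's axis. Starts in any lane of the rack, x pointing up the slope. It is solid bar (0.63 to 0.83 kg) or sealed tube (0.23 to 0.31 kg); only its weight shows which
- rack: fixed grey rack sloping 30 degrees, 260 mm wide, lanes at y = 66, 0, -66 mm. Origin on the bench under its middle; x points horizontally from low to high end, z up. Roller centres are at x = 0, z = 90 mm, axes rising 30 degrees towards +x. Each roller rests on two notched saddles 45 mm either side of its middle and on a low-end stop; round its middle it is free (40 mm below, 36 mm to the next)
- keeper (a joint): wire bail hinged across the rack's high end; lies over the rollers so that they cannot be lifted. 0 = down (starts 0 to 0.15 rad), grows as it swings up and back towards the high end, stop at 3.0 rad (folded flat behind). Stiff (0.14 N m, about 2 N at the grip); stays where it is left. At 1.4 rad it is clear of the rollers but stands 235 mm above the bench; from 2.6 rad under 195 mm
- keeper_grip (a point): centre of the keeper's black grip, a raised round bar 12.4 mm thick and 42 mm long parallel to the rack's y axis; with the keeper down it stands 57 mm square off the line of the roller axes (at 10 mm up the slope from the rollers' middle), over the middle lane
- keeper_hinge (a point): middle of the keeper's hinge axis, which is parallel to the rack's y axis; the grip is 94 mm from it
- cradle: fixed low level stand of bare aluminium bars, 150 x 210 mm, without walls, for the SOLID rollers: three pairs of black saddles. Origin on the bench under its middle, x along the notches (the way rollers lie), y across them, z up. It may stand to the left or right of the rack. Saddles 14 mm thick stand 45 mm either side of its middle, their notches 40 mm wide with cheeks to 3 mm below the axis; bars below reach 30 mm above the bench
- tray: fixed shallow wooden tray with walls 36 mm high, 200 x 240 mm, for the HOLLOW rollers: three pairs of the same black notched saddles inside. Origin on the bench under its middle, axes as for the cradle. It stands on the other side of the rack from the cradle
- cradle_seat1 (a point): centre, on the axis, of a roller properly seated in notch 1 of the cradle (axis 52 mm above the bench); notch 1 is at y = +66 mm in its frame
- cradle_seat2 (a point): centre, on the axis, of a roller properly seated in notch 2 of the cradle (axis 52 mm above the bench); notch 2 is at y = +0 mm in its frame
- cradle_seat3 (a point): centre, on the axis, of a roller properly seated in notch 3 of the cradle (axis 52 mm above the bench); notch 3 is at y = -66 mm in its frame
- tray_seat1 (a point): centre, on the axis, of a roller properly seated in notch 1 of the tray (axis 52 mm above the bench); notch 1 is at y = +66 mm in its frame
- tray_seat2 (a point): centre, on the axis, of a roller properly seated in notch 2 of the tray (axis 52 mm above the bench); notch 2 is at y = +0 mm in its frame
- tray_seat3 (a point): centre, on the axis, of a roller properly seated in notch 3 of the tray (axis 52 mm above the bench); notch 3 is at y = -66 mm in its frame
- flange: loose turned steel flange, 99 mm diameter, 54 mm high, behind and left of the rack; a bystander. Origin at the centre of its underside
- pen: loose marker pen, 124 mm long; a bystander. Origin at the centre of its underside
- hook_spanner: loose flat hook spanner, 138 mm long, right of the rack; a bystander. Origin at the centre of its underside
- pliers: loose red-handled pliers, 168 mm long, right of the rack; a bystander. Origin at the centre of its underside

How it is judged (in metres and radians):
On the way:
1. the keeper is swung up off the rollers (value of joint keeper above 0.7 rad), for 0.1 s.
At the end, for the whole second after the job is handed in: every solid roller lies at rest in a notch of the cradle and every hollow one in a notch of the tray: centre within 22 mm of the notch's seat point, axis within 0.1 rad of the notch's direction ((((distance between roller_a and cradle_seat1 below 0.022 m or distance between roller_a and cradle_seat2 below 0.022 m or distance between roller_a and cradle_seat3 below 0.022 m) and angle between the x axis of roller_a and the x axis of cradle, either way round below 0.1 rad and contact force between roller_a and cradle above 4.5 N) or ((distance between roller_a and tray_seat1 below 0.022 m or distance between roller_a and tray_seat2 below 0.022 m or distance between roller_a and tray_seat3 below 0.022 m) and angle between the x axis of roller_a and the x axis of tray, either way round below 0.1 rad and contact force between roller_a and tray below 4.5 N)) and linear speed of each of roller_a, roller_b, roller_c below 0.03 m/s and (((distance between roller_b and cradle_seat1 below 0.022 m or distance between roller_b and cradle_seat2 below 0.022 m or distance between roller_b and cradle_seat3 below 0.022 m) and angle between the x axis of roller_b and the x axis of cradle, either way round below 0.1 rad and contact force between roller_b and cradle above 4.5 N) or ((distance between roller_b and tray_seat1 below 0.022 m or distance between roller_b and tray_seat2 below 0.022 m or distance between roller_b and tray_seat3 below 0.022 m) and angle between the x axis of roller_b and the x axis of tray, either way round below 0.1 rad and contact force between roller_b and tray below 4.5 N)) and (((distance between roller_c and cradle_seat1 below 0.022 m or distance between roller_c and cradle_seat2 below 0.022 m or distance between roller_c and cradle_seat3 below 0.022 m) and angle between the x axis of roller_c and the x axis of cradle, either way round below 0.1 rad and contact force between roller_c and cradle above 4.5 N) or ((distance between roller_c and tray_seat1 below 0.022 m or distance between roller_c and tray_seat2 below 0.022 m or distance between roller_c and tray_seat3 below 0.022 m) and angle between the x axis of roller_c and the x axis of tray, either way round below 0.1 rad and contact force between roller_c and tray below 4.5 N))); the robot touches nothing.
It fails at once if a roller was dropped (it fell freely by about 2 cm or more) ((linear speed of roller_a above 0.6 m/s and contact force between roller_a and the fingers below 0.05 N) or (linear speed of roller_b above 0.6 m/s and contact force between roller_b and the fingers below 0.05 N) or (linear speed of roller_c above 0.6 m/s and contact force between roller_c and the fingers below 0.05 N)).
It fails at once if a bystander was disturbed (moved more than 3 cm) (distance of any of flange, pen, hook_spanner, pliers from where it was at the start of the episode above 0.03 m).
It also fails if it takes over 72 s, if anything falls off the work surface, if the arm or the gripper's body presses on something with over 40 N, if the wrist force passes 120 N, or if a joint passes its speed limit or range.

## Working session

There is one attempt and no reset: what is moved stays moved. The work goes in short steps, Python scripts to look and compute and a tool call to move; the robot and the scene stay as the last step left them, time stands still between calls to the robot, and variables do not carry over. Pictures are saved under pics/ and viewed, at most 11 in all, crops included, and the job is handed in when it is done.

Besides the shell and the picture viewer there is one more tool, called after "Request:" in YAML: its name, and indented under it one key for each argument. servo_tool: Moves the arm, as the interface text tells. Its arguments: {"type":"object","properties":{"commands":{"type":"array","items":{"type":"array","items":{"type":"array","items":{"type":"number"}}}}},"required":["commands"]}

```bash
ls; mkdir -p pics; python3 - <<'E'
from bench import arm,cams,ticket
import cv2,pickle
print(arm.read_state(),arm.grip_point_offset)
d={}
for n in("top","side"):
    i=cams.get_image(n);d[n]=i;print(n,i["K"],i["k1"],i["T"]);cv2.imwrite(f"pics/{n}0.png",cv2.resize(i["frame"],(800,600),interpolation=cv2.INTER_CUBIC))
pickle.dump(d,open("im0.pkl","wb"))
E
```

```text
pics
{'clock': 0.0, 'joints': array([ 1.52459864e+00,  3.85564409e-01,  6.59694489e-03, -5.11954046e-04,
       -1.19404115e+00, -2.58633926e-01]), 'joint_vel': array([-9.73536641e-04, -8.76158318e-05, -5.91527903e-04, -8.57322186e-05,
        3.00564193e-04,  1.94320034e-04]), 'joint_efforts': array([ 1.05952201e-04, -3.92287123e+01,  1.88399506e+01,  4.18619201e+00,
       -4.74025263e-03, -1.14855283e-06]), 'position': array([187.36440384, 595.61479711, 230.20365119]), 'ee_rot': array([ 9.88392204e-01, -1.51919620e-01, -1.19306609e-04,  1.12513483e-03]), 'contact_force': array([-0.56628144, -0.84182069,  0.78048099]), 'wrist_torque': array([ 0.07643228,  0.01984955, -0.06647436]), 'grasp_force': 0.0, 'gripper_width': 85.45136545093246} 18.700000000000003
top [[433.34977838   0.         259.13910008]
 [  0.         433.34977838 190.68596678]
 [  0.           0.           1.        ]] -0.15884320060507168 [[ 1.49761356e-04  9.92196607e-01 -1.24683079e-01  3.86897969e+02]
 [-9.99891232e-01  1.98739106e-03  1.46141531e-02  9.20579507e+00]
 [ 1.47479072e-02  1.24667329e-01  9.92088986e-01  1.37487154e+03]
 [ 0.00000000e+00  0.00000000e+00  0.00000000e+00  1.00000000e+00]]
side [[380.21898826   0.         258.07585491]
 [  0.         380.21898826 184.34664442]
 [  0.           0.           1.        ]] -0.10094611258198836 [[ 9.54114706e-01  1.09054735e-01 -2.78876664e-01  1.94127312e+02]
 [-2.99411570e-01  3.60585219e-01 -8.83363465e-01 -1.16054570e+03]
 [ 4.22383452e-03  9.26328972e-01  3.76691909e-01  6.06303989e+02]
 [ 0.00000000e+00  0.00000000e+00  0.00000000e+00  1.00000000e+00]]
```

View pics/top0.png

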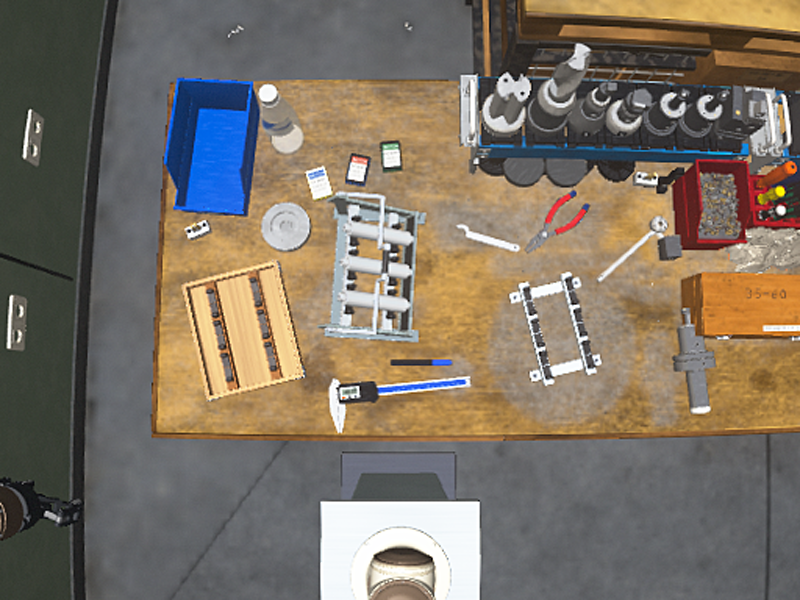

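View pics/side0.png

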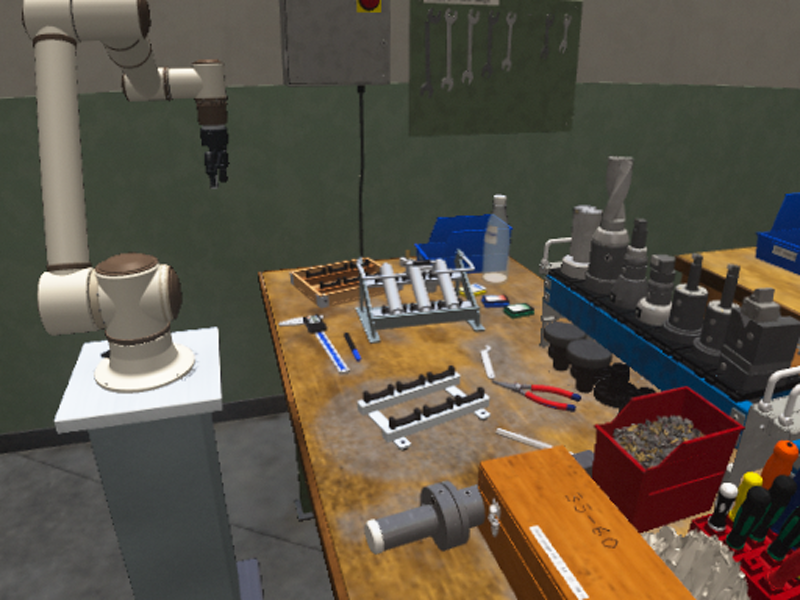

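```bash
cat > h.py <<'E'
import numpy as np,cv2,pickle
from scipy.spatial.transform import Rotation as R
def pix(i,u,v,z):
    K=i["K"];x=(u-K[0,2])/K[0,0];y=(v-K[1,2])/K[1,1]
    r=np.hypot(x,y);s=r
    for _ in range(20): s=r/(1+i["k1"]*s*s)
    f=s/r if r>0 else 1
    d=i["T"][:3,:3]@np.array([x*f,-y*f,-1]);o=i["T"][:3,3]
    return o+d*(z-o[2])/d[2]
def proj(i,p):
    q=np.linalg.inv(i["T"])@np.append(p,1);x=q[0]/-q[2];y=-q[1]/-q[2]
    f=1+i["k1"]*(x*x+y*y);K=i["K"];return np.array([K[0,0]*x*f+K[0,2],K[1,1]*y*f+K[1,2]])
def crop(i,u0,v0,u1,v1,s,name):
    cv2.imwrite(name,cv2.resize(i["frame"][v0:v1,u0:u1],None,fx=s,fy=s,interpolation=cv2.INTER_CUBIC))
E
python3 - <<'E'
from h import *
d=pickle.load(open("im0.pkl","rb"))
# composite: top rack (x200-280,y115-225) and side rack
a=cv2.resize(d["top"]["frame"][115:225,200:280],None,fx=5,fy=5,interpolation=cv2.INTER_CUBIC)
b=cv2.resize(d["side"]["frame"][155:220,222:315],None,fx=4.2,fy=4.2,interpolation=cv2.INTER_CUBIC)
c=np.zeros((550,800,3),np.uint8);c[:550,:400]=a;c[:b.shape[0],405:405+b.shape[1]]=b
cv2.imwrite("pics/c1.png",c)
# tray & cradle
a=cv2.resize(d["top"]["frame"][160:260,110:200],None,fx=4.4,fy=4.4,interpolation=cv2.INTER_CUBIC)
b=cv2.resize(d["top"]["frame"][165:255,315:395],None,fx=4.4,fy=4.4,interpolation=cv2.INTER_CUBIC)
c=np.zeros((450,800,3),np.uint8);c[:440,:396]=a;c[:396,400:752]=b
cv2.imwrite("pics/c2.png",c)
E
```

```text
(no output)
```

View pics/c1.png

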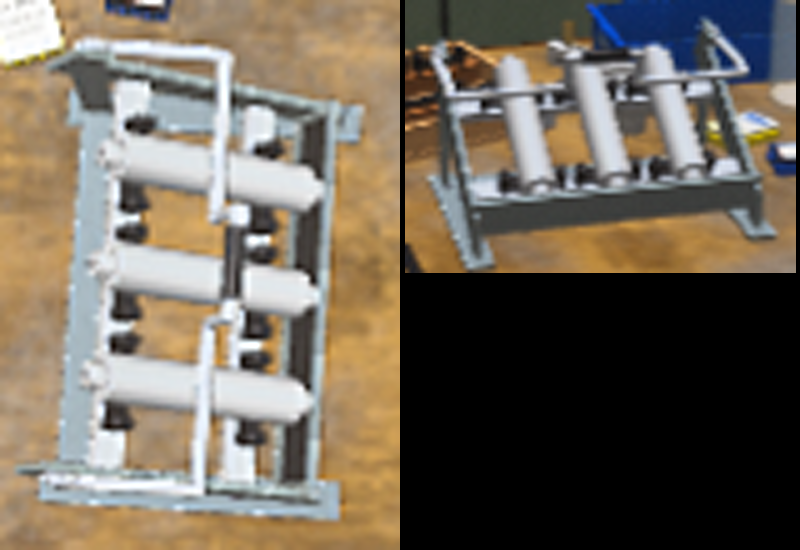

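View pics/c2.png

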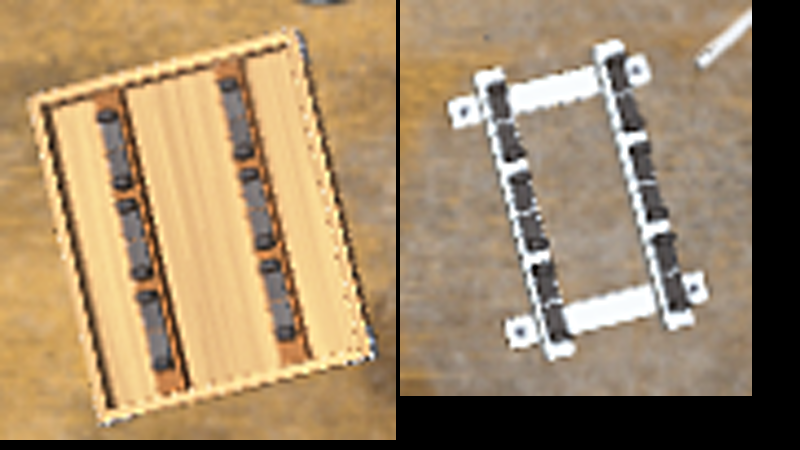

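```bash
python3 - <<'E'
from h import *
t=pickle.load(open("im0.pkl","rb"))["top"]
for l,r in(((100,155),(323,188)),((90,265),(318,297)),((83,373),(312,402))):
    a=pix(t,200+l[0]/5,115+l[1]/5,127.5);b=pix(t,200+r[0]/5,115+r[1]/5,52.5)
    d=a-b;print("roller",(a+b)/2,np.hypot(*d[:2]),np.degrees(np.arctan2(d[1],d[0])))
def box(P,z,n):
    P=[pix(t,*p,z)[:2] for p in P]  # TL TR BR BL
    c=sum(P)/4;ex=(P[1]-P[0]+P[2]-P[3])/2;ey=(P[3]-P[0]+P[2]-P[1])/2
    print(n,c,np.hypot(*ex),np.hypot(*ey),np.degrees(np.arctan2(ex[1],ex[0])),np.degrees(np.arctan2(ey[1],ey[0])))
box([(110+u/4.4,160+v/4.4) for u,v in((30,100),(300,32),(375,355),(100,420))],36,"tray")
box([(315+(u-400)/4.4,165+v/4.4) for u,v in((488,75),(608,45),(680,325),(560,355))],30,"cradle")
# saddle centers
for n,o,z,P in (("tray",(110,160),47,((115,150),(237,117),(135,240),(257,208),(155,330),(278,300))),("cradle",(-400/4.4+315,165),47,((505,120),(624,90),(529,212),(649,181),(553,302),(672,272)))):
    Q=[pix(t,o[0]+u/4.4,o[1]+v/4.4,z) for u,v in P]
    for k in range(3):
        a,b=Q[2*k:2*k+2];d=b-a;print(n,(a+b)/2,np.hypot(*d[:2]),np.degrees(np.arctan2(d[1],d[0])))
E
```

```text
roller [674.3639814   39.41960757  90.        ] 133.41518818169024 88.55762114511074
roller [607.04842335  43.50107782  90.        ] 135.27041870079836 87.30173163500504
roller [542.55408198  47.01072279  90.        ] 134.8529798625449 86.56520854076022
tray [490.06745008 312.80241579] 200.94835364086336 235.68861051608914 -76.08682325951736 -165.69829423608456
cradle [ 494.44114264 -318.46446245] 90.78652894880133 206.76766285526907 -76.38510610213767 -166.68708495275763
tray [554.16973064 329.14286431  47.        ] 90.15605705097482 -74.77257322371312
tray [490.13382091 312.94510021  47.        ] 89.4375453582656 -75.11801169576894
tray [426.45562993 296.83059768  47.        ] 89.32648551861773 -76.00338717764693
cradle [ 560.14311379 -301.86678876   47.        ] 89.3330230418725 -75.95140060408045
cradle [ 494.97232418 -317.85139606   47.        ] 89.81794768251302 -75.94706525588045
cradle [ 431.00418488 -333.24290776   47.        ] 88.60639187302358 -76.59348520572219
```

```bash
cat >> h.py <<'E'
def ray(i,u,v):
    a=pix(i,u,v,0);o=i["T"][:3,3];d=a-o;return o,d/np.linalg.norm(d)
def tri(i,p,j,q):
    o1,d1=ray(i,*p);o2,d2=ray(j,*q)
    s=np.linalg.lstsq(np.c_[d1,-d2],o2-o1,rcond=None)[0]
    a,b=o1+s[0]*d1,o2+s[1]*d2;return (a+b)/2,np.linalg.norm(a-b)
C=np.array([608,43.3,0]);ur=np.array([np.cos(np.radians(87)),np.sin(np.radians(87)),0])
vr=np.array([-ur[1],ur[0],0])
def rack(x,y,z): return C+x*ur+y*vr+np.array([0,0,z])
def torack(p): d=p-C; return np.array([d@ur,d@vr,d[2]])
E
python3 - <<'E'
from h import *
d=pickle.load(open("im0.pkl","rb"));t,s=d["top"],d["side"]
T=lambda u,v:(200+u/5,115+v/5)
S=lambda u,v:(222+(u-405)/4.2,155+v/4.2)
for n,a,b in(("grip",(233,262),(600,56)),("hingefar",(80,46),(705,25)),("hingenear",(45,484),(440,45)),("cornerfar",(225,52),(742,72)),("cornernear",(200,490),(450,97))):
    p,e=tri(t,T(*a),s,S(*b));print(n,p,e,torack(p))
for g in (0,.075,.15):
    pass
for p in ((-19.8,0,144.4),(73,0,133),(73,100,133),(73,-100,133)):
    w=rack(*p);print(p,w,(proj(t,w)-[200,115])*5,(proj(s,w)-[222,155])*4.2+[405,0])
E
```

```text
grip [606.94189884  27.07595337 156.07596075] 0.11377683264306263 [-16.25718888   0.20755007 156.07596075]
hingefar [738.9303143  117.66055441 141.34979084] 0.8892420875017252 [  81.11100906 -126.85914814  141.34979084]
hingenear [487.66574161 132.68445278 141.83774331] 13.864263705230545 [ 82.96414601 124.84736528 141.83774331]
cornerfar [739.60640459  32.77755128 125.64934611] 0.5068122584590615 [  -3.62028104 -131.976745    125.64934611]
cornernear [480.36158624  45.70850141 126.44765125] 3.1940556404188256 [ -4.27487779 127.58954097 126.44765125]
(-19.8, 0, 144.4) [606.96374807  23.52713521 144.4       ] [239.41362411 265.67524914] [601.26526044  70.5103444 ]
(73, 0, 133) [611.82052481 116.19995604 133.        ] [ 80.47552327 260.6359434 ] [572.51722441  47.5121442 ]
(73, 100, 133) [511.95757133 121.43355166 133.        ] [ 69.15726333 431.39514812] [462.31733585  56.54625809]
(73, -100, 133) [711.68347828 110.96636041 133.        ] [91.96122522 93.86338325] [679.12435861  38.84124263]
```

```bash
cat >> h.py <<'E'
from scipy.linalg import logm,expm
def Rt(head,tilt=0):
    "tool x heading (deg), tilt about tool y"
    c,s=np.cos(np.radians(head)),np.sin(np.radians(head))
    return np.array([[c,s,0],[s,-c,0],[0,0,-1.]])@R.from_euler('y',tilt,degrees=True).as_matrix()
def H(p,r): M=np.eye(4);M[:3,:3]=r;M[:3,3]=p;return M
def cur():
    from bench import arm
    s=arm.read_state();return H(s["position"],R.from_quat(s["ee_rot"]).as_matrix())
def plan(A,B,n=None):
    L=np.real(logm(np.linalg.inv(A)@B))
    w=np.degrees(np.linalg.norm([L[2,1],L[0,2],L[1,0]]))
    if n is None: n=int(np.ceil(max(w/7,np.linalg.norm(L[:3,3])/40)))
    S=expm(L/n);P=A.copy();pts=[]
    for _ in range(n): P=P@S;pts.append(P[:3,3].round())
    print(n,"rows x",S[:3,3].round(1)/1000,R.from_matrix(S[:3,:3]).as_rotvec(degrees=True).round(2),"mid",pts[n//2],"end",pts[-1])
    return B
G=18.7
def tcp(p,r): return H(np.asarray(p)+r[:,2]*G,r)   # grasp point p -> TCP pose
E
python3 - <<'E'
from h import *
A=cur();B=tcp([607,27,235],Rt(-93));plan(A,B);plan(A,B,20)
E
```

```text
20 rows x [0.038  0.0002 0.0007] [ 0.   -0.    3.78] mid [516. 352. 223.] end [607.  27. 216.]
20 rows x [0.038  0.0002 0.0007] [ 0.   -0.    3.78] mid [516. 352. 223.] end [607.  27. 216.]
```

Request:
servo_tool:
  commands:
    - [[100,0.038,0.0002,0.0007,0,0,3.78],[100,0.038,0.0002,0.0007,0,0,3.78],[100,0.038,0.0002,0.0007,0,0,3.78],[100,0.038,0.0002,0.0007,0,0,3.78],[100,0.038,0.0002,0.0007,0,0,3.78],[100,0.038,0.0002,0.0007,0,0,3.78],[100,0.038,0.0002,0.0007,0,0,3.78],[100,0.038,0.0002,0.0007,0,0,3.78],[100,0.038,0.0002,0.0007,0,0,3.78],[100,0.038,0.0002,0.0007,0,0,3.78]]

```text
clock: 0.93
position: [495.2, 381.8, 223.5]
ee_rot: [0.885, -0.465, -0.0, 0.001]
contact_force: [0.5, 1.0, 1.0]
gripper_width: 51.8
grasp_force: 0.0
```

Request:
servo_tool:
  commands:
    - [[100,0.038,0.0002,0.0007,0,0,3.78],[100,0.038,0.0002,0.0007,0,0,3.78],[100,0.038,0.0002,0.0007,0,0,3.78],[100,0.038,0.0002,0.0007,0,0,3.78],[100,0.038,0.0002,0.0007,0,0,3.78],[100,0.038,0.0002,0.0007,0,0,3.78],[100,0.038,0.0002,0.0007,0,0,3.78],[100,0.038,0.0002,0.0007,0,0,3.78],[100,0.038,0.0002,0.0007,0,0,3.78],[100,0.038,0.0002,0.0007,0,0,3.78]]

```text
clock: 1.77
position: [605.8, 25.3, 216.6]
ee_rot: [-0.687, 0.727, 0.0, -0.0]
contact_force: [0.1, -0.1, -0.5]
gripper_width: 52.0
grasp_force: 0.0
```

```bash
python3 - <<'E'
from h import *
from bench import cams
i=cams.get_image("wrist");pickle.dump(i,open("w1.pkl","wb"));cv2.imwrite("pics/w1.png",cv2.resize(i["frame"],(800,600),interpolation=cv2.INTER_CUBIC))
A=cur();print(A.round(3));plan(A,tcp([607,27,235],Rt(-93)),2)
for p in((-18,0,156),(0,0,90),(0,66,90),(0,-66,90)): print(p,proj(i,rack(*p))*800/512)
E
```

```text
[[-6.50000e-02 -9.98000e-01 -3.00000e-03  6.04729e+02]
 [-9.98000e-01  6.50000e-02 -2.00000e-03  1.97170e+01]
 [ 2.00000e-03  3.00000e-03 -1.00000e+00  2.16535e+02]
 [ 0.00000e+00  0.00000e+00  0.00000e+00  1.00000e+00]]
2 rows x [-0.0037 -0.0009  0.0001] [ 0.09 -0.06 -0.35] mid [607.  27. 216.] end [607.  27. 216.]
(-18, 0, 156) [388.86647095 327.81736035]
(0, 0, 90) [389.80868332 319.72384345]
(0, 66, 90) [512.97133514 319.1042206 ]
(0, -66, 90) [266.67654018 320.25063957]
```

View pics/w1.png

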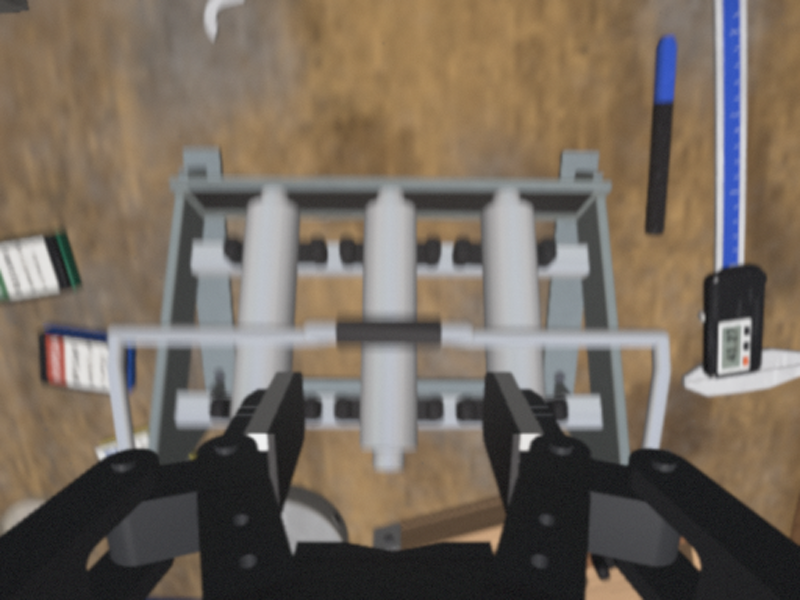

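```bash
python3 - <<'E'
from h import *
A=cur();print(A[:3,3]);B=plan(A,tcp([607,27,156],Rt(-3)),13)
E
```

```text
[604.72931101  19.71702364 216.53469512]
13 rows x [-0.0004 -0.0006  0.0061] [ 0.02  0.   -6.98] mid [607.  23. 174.] end [607.  27. 137.]
```

Request:
servo_tool:
  commands:
    - [[100,-0.0004,-0.0006,0.0061,0,0,-6.98],[100,-0.0004,-0.0006,0.0061,0,0,-6.98],[100,-0.0004,-0.0006,0.0061,0,0,-6.98],[100,-0.0004,-0.0006,0.0061,0,0,-6.98],[100,-0.0004,-0.0006,0.0061,0,0,-6.98],[100,-0.0004,-0.0006,0.0061,0,0,-6.98],[100,-0.0004,-0.0006,0.0061,0,0,-6.98],[100,-0.0004,-0.0006,0.0061,0,0,-6.98],[100,-0.0004,-0.0006,0.0061,0,0,-6.98],[100,-0.0004,-0.0006,0.0061,0,0,-6.98]]

```text
clock: 2.65
position: [608.7, 33.2, 155.4]
ee_rot: [0.98, -0.199, -0.001, 0.0]
contact_force: [0.1, 0.2, -0.3]
gripper_width: 51.8
grasp_force: 0.0
```

Request:
servo_tool:
  commands:
    - [[100,-0.0004,-0.0006,0.0061,0,0,-6.98],[100,-0.0004,-0.0006,0.0061,0,0,-6.98],[100,-0.0004,-0.0006,0.0061,0,0,-6.98],[100,0,0,0,0,0,0],[100,0,0,0,0,0,0]]

```text
clock: 3.07
position: [608.0, 35.2, 137.4]
ee_rot: [1.0, -0.022, -0.001, 0.0]
contact_force: [-0.5, 0.2, -0.8]
gripper_width: 52.4
grasp_force: 0.0
```

```bash
python3 - <<'E'
from h import *
A=cur();print(A.round(3));B=plan(A,tcp([607,27,156],Rt(-3)),2)
E
```

```text
[[ 9.99000e-01 -4.30000e-02 -2.00000e-03  6.08009e+02]
 [-4.30000e-02 -9.99000e-01 -0.00000e+00  3.52340e+01]
 [-1.00000e-03  1.00000e-03 -1.00000e+00  1.37413e+02]
 [ 0.00000e+00  0.00000e+00  0.00000e+00  1.00000e+00]]
2 rows x [-0.0003  0.0041  0.0001] [0.02 0.04 0.25] mid [607.  27. 137.] end [607.  27. 137.]
```

Request:
servo_tool:
  commands:
    - [[100,-0.0003,0.0041,0,0,0,0.25],[100,-0.0003,0.0041,0,0,0,0.25],[255,0,0,0,0,0,0],[255,0,0,0,0,0,0],[255,0,0,0,0,0,0],[255,0,0,0,0,0,0],[255,0,0,0,0,0,0]]

```text
clock: 3.65
position: [607.6, 28.5, 137.8]
ee_rot: [1.0, -0.025, 0.0, -0.001]
contact_force: [-0.4, 4.6, -0.8]
gripper_width: 10.0
grasp_force: 58.4
```

```bash
python3 - <<'E'
from h import *
from bench import arm
A=cur();print(A.round(3),arm.read_state()["gripper_width"],arm.read_state()["contact_force"],arm.read_state()["grasp_force"])
h=np.array([74,136]);g=torack(A[:3,3]+A[:3,2]*-G);print("grasp rack",g)
v=np.array([g[0],g[2]])-h;print(np.linalg.norm(v),np.degrees(np.arctan2(v[1],v[0])))
# arc deltas tool frame (tool y ~ -rack x, tool z down)
phi=np.arctan2(v[1],v[0]);r=94;p=h+r*np.array([np.cos(phi),np.sin(phi)])
for k in range(1,28):
    q=h+r*np.array([np.cos(phi-.1*k),np.sin(phi-.1*k)]);d=q-p;p=q
    print(k,(-d[0]).round(1),(-d[1]).round(1))
E
```

```text
[[ 9.99000e-01 -5.00000e-02  1.00000e-03  6.07641e+02]
 [-5.00000e-02 -9.99000e-01  2.00000e-03  2.85000e+01]
 [ 1.00000e-03 -2.00000e-03 -1.00000e+00  1.37764e+02]
 [ 0.00000e+00  0.00000e+00  0.00000e+00  1.00000e+00]] 10.037520813425573 [-0.39536125  4.56901886 -0.80881568] 58.37250530719757
grasp rack [-14.83951015  -0.4016199  156.46378815]
91.16592120543834 167.0284316509271
1 -2.6 -9.0
2 -3.5 -8.7
3 -4.3 -8.3
4 -5.1 -7.9
5 -5.9 -7.3
6 -6.6 -6.7
7 -7.2 -6.0
8 -7.8 -5.3
9 -8.3 -4.5
10 -8.7 -3.6
11 -9.0 -2.7
12 -9.2 -1.8
13 -9.4 -0.9
14 -9.4 0.1
15 -9.3 1.0
16 -9.2 1.9
17 -9.0 2.8
18 -8.6 3.7
19 -8.2 4.6
20 -7.7 5.3
21 -7.2 6.1
22 -6.5 6.8
23 -5.8 7.4
24 -5.0 7.9
25 -4.2 8.4
26 -3.4 8.8
27 -2.5 9.1
```

Request:
servo_tool:
  commands:
    - [[255,0,-0.0026,-0.009,0,0,0],[255,0,-0.0035,-0.0087,0,0,0],[255,0,-0.0043,-0.0083,0,0,0],[255,0,-0.0051,-0.0079,0,0,0],[255,0,-0.0059,-0.0073,0,0,0]]

```text
clock: 4.07
position: [608.7, 48.5, 179.6]
ee_rot: [1.0, -0.025, 0.0, 0.0]
contact_force: [6.0, 0.6, -9.2]
gripper_width: 10.0
grasp_force: 58.2
```

Request:
servo_tool:
  commands:
    - [[255,0,-0.0066,-0.0067,0,0,0],[255,0,-0.0072,-0.006,0,0,0],[255,0,-0.0078,-0.0053,0,0,0],[255,0,-0.0083,-0.0045,0,0,0],[255,0,0,0,0,0,0],[255,0,0,0,0,0,0]]

```text
clock: 4.57
position: [610.5, 77.5, 204.5]
ee_rot: [1.0, -0.024, 0.001, 0.001]
contact_force: [0.8, -4.1, 5.5]
gripper_width: 9.9
grasp_force: 59.5
```

Request:
servo_tool:
  commands:
    - [[255,0,-0.0087,-0.0036,0,0,0],[255,0,-0.009,-0.0027,0,0,0],[255,0,-0.0092,-0.0018,0,0,0],[255,0,-0.0094,-0.0009,0,0,0],[255,0,-0.0094,0.0001,0,0,0],[255,0,-0.0093,0.001,0,0,0],[255,0,-0.0092,0.0019,0,0,0]]

```text
clock: 5.15
position: [614.4, 141.1, 211.5]
ee_rot: [1.0, -0.025, 0.002, 0.001]
contact_force: [2.2, -4.4, 7.1]
gripper_width: 9.8
grasp_force: 63.5
```

Request:
servo_tool:
  commands:
    - [[255,0,-0.009,0.0028,0,0,0],[255,0,-0.0086,0.0037,0,0,0],[255,0,-0.0082,0.0046,0,0,0],[255,0,0,0,0,0,0],[255,0,0,0,0,0,0]]

```text
clock: 5.57
position: [616.1, 169.6, 198.9]
ee_rot: [1.0, -0.024, 0.003, -0.001]
contact_force: [2.8, 1.7, 5.6]
gripper_width: 9.8
grasp_force: 64.5
```

```bash
python3 - <<'E'
from h import *
from bench import cams
i=cams.get_image("side");pickle.dump(i,open("s1.pkl","wb"));crop(i,200,90,340,200,5,"pics/s1.png")
A=cur();print(A.round(3));print("grasp rack",torack(A[:3,3]+A[:3,2]*-G))
E
```

```text
[[ 9.99000e-01 -4.80000e-02  6.00000e-03  6.16037e+02]
 [-4.80000e-02 -9.99000e-01  2.00000e-03  1.69537e+02]
 [ 5.00000e-03 -3.00000e-03 -1.00000e+00  1.98965e+02]
 [ 0.00000e+00  0.00000e+00  0.00000e+00  1.00000e+00]]
grasp rack [126.43721741  -1.31737217 217.66461584]
```

View pics/s1.png

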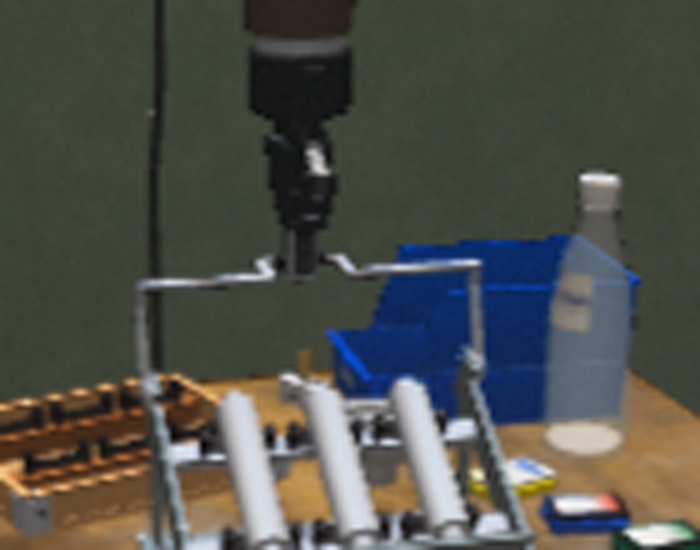

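Request:
servo_tool:
  commands:
    - [[255,0,-0.0077,0.0053,0,0,0],[255,0,-0.0072,0.0061,0,0,0],[255,0,-0.0065,0.0068,0,0,0],[255,0,-0.0058,0.0074,0,0,0]]

```text
clock: 5.95
position: [617.5, 195.5, 173.1]
ee_rot: [1.0, -0.025, 0.002, -0.0]
contact_force: [5.3, -3.2, 2.6]
gripper_width: 9.8
grasp_force: 67.7
```

Request:
servo_tool:
  commands:
    - [[255,0,-0.005,0.0079,0,0,0],[255,0,-0.0042,0.0084,0,0,0],[255,0,-0.0034,0.0088,0,0,0],[255,0,0,0,0,0,0],[255,0,0,0,0,0,0]]

```text
clock: 6.37
position: [618.3, 208.7, 146.1]
ee_rot: [1.0, -0.025, 0.002, -0.001]
contact_force: [7.8, -1.5, -1.1]
gripper_width: 9.9
grasp_force: 70.6
```

```bash
cat >> h.py <<'E'
def lane(y,back=0):
    r=Rt(-93,-30);return tcp(rack(0,y,90)-r[:,2]*back,r)
E
python3 - <<'E'
from h import *
A=cur();A[2,3]+=84
P=plan(A,lane(66,90),14);print(P[:3,:3].round(2))
E
```

```text
14 rows x [0.0075 0.0163 0.0028] [ 1.66 -1.69  6.29] mid [616.  74. 192.] end [540.  11. 152.]
[[-0.05 -1.    0.03]
 [-0.86  0.05  0.5 ]
 [-0.5   0.   -0.87]]
```

Request:
servo_tool:
  commands:
    - [[150,0,0,0,0,0,0],[150,0,0,0,0,0,0],[150,0,0,0,0,0,0]]

```text
clock: 6.62
position: [615.1, 208.0, 145.1]
ee_rot: [1.0, -0.025, -0.001, 0.0]
contact_force: [0.5, 0.3, -0.0]
gripper_width: 35.3
grasp_force: 0.0
```

Request:
servo_tool:
  commands:
    - [[150,0,0,-0.021,0,0,0],[150,0,0,-0.021,0,0,0],[150,0,0,-0.021,0,0,0],[120,0,0,-0.021,0,0,0],[100,0,0,0,0,0,0]]

```text
clock: 7.03
position: [617.8, 208.8, 235.0]
ee_rot: [1.0, -0.024, 0.004, -0.002]
contact_force: [1.1, 0.1, 0.9]
gripper_width: 51.6
grasp_force: 0.0
```

```bash
python3 - <<'E'
from h import *
A=cur();print(A[:3,3])
P=plan(A,lane(66,90),15)
E
```

```text
[617.81815951 208.84598567 234.95918162]
15 rows x [0.0072 0.0152 0.0029] [ 1.54 -1.58  5.87] mid [620.  82. 198.] end [540.  11. 152.]
```

Request:
servo_tool:
  commands:
    - [[100,0.0072,0.0152,0.0029,1.54,-1.58,5.87],[100,0.0072,0.0152,0.0029,1.54,-1.58,5.87],[100,0.0072,0.0152,0.0029,1.54,-1.58,5.87],[100,0.0072,0.0152,0.0029,1.54,-1.58,5.87],[100,0.0072,0.0152,0.0029,1.54,-1.58,5.87],[100,0.0072,0.0152,0.0029,1.54,-1.58,5.87],[100,0.0072,0.0152,0.0029,1.54,-1.58,5.87],[100,0.0072,0.0152,0.0029,1.54,-1.58,5.87],[100,0.0072,0.0152,0.0029,1.54,-1.58,5.87],[100,0.0072,0.0152,0.0029,1.54,-1.58,5.87]]

```text
clock: 7.87
position: [601.2, 53.8, 178.4]
ee_rot: [0.84, -0.51, -0.129, -0.131]
contact_force: [0.4, -0.1, 0.5]
gripper_width: 51.8
grasp_force: 0.0
```

Request:
servo_tool:
  commands:
    - [[100,0.0072,0.0152,0.0029,1.54,-1.58,5.87],[100,0.0072,0.0152,0.0029,1.54,-1.58,5.87],[100,0.0072,0.0152,0.0029,1.54,-1.58,5.87],[100,0.0072,0.0152,0.0029,1.54,-1.58,5.87],[100,0.0072,0.0152,0.0029,1.54,-1.58,5.87],[100,0,0,0,0,0,0],[100,0,0,0,0,0,0],[100,0,0,0,0,0,0]]

```text
clock: 8.53
position: [538.1, 10.2, 147.2]
ee_rot: [-0.665, 0.701, 0.18, 0.184]
contact_force: [0.7, -0.3, 0.3]
gripper_width: 51.7
grasp_force: 0.0
```

```bash
python3 - <<'E'
from h import *
from bench import arm,cams
i=cams.get_image("wrist");pickle.dump(i,open("w2.pkl","wb"));cv2.imwrite("pics/w2.png",cv2.resize(i["frame"],(800,600),interpolation=cv2.INTER_CUBIC))
A=cur();print(A.round(3),arm.read_state()["contact_force"],arm.read_state()["joints"])
P=plan(A,lane(66,40),2);plan(P,lane(66,0),4)
for x in(-75,-65,0,65):
    p=(x*.866,66,90+x*.5);print(p,proj(i,rack(*p))*800/512)
E
```

```text
[[-4.80000e-02 -9.99000e-01  1.90000e-02  5.38493e+02]
 [-8.66000e-01  5.10000e-02  4.97000e-01  1.04610e+01]
 [-4.97000e-01  7.00000e-03 -8.67000e-01  1.47343e+02]
 [ 0.00000e+00  0.00000e+00  0.00000e+00  1.00000e+00]] [0.04235957 0.01668368 0.67752815] [-0.00788394  0.37489405 -0.12856863 -0.58396248 -1.12406216  0.22852184]
2 rows x [-0.0015 -0.001   0.0233] [ 0.19 -0.09 -0.06] mid [542.  36. 108.] end [542.  36. 108.]
4 rows x [-0.   -0.    0.01] [ 0.  0. -0.] mid [542.  51.  82.] end [543.  56.  74.]
(-64.95, 66, 52.5) [385.12309634 144.16672732]
(-56.29, 66, 57.5) [385.29583949 170.88506621]
(0.0, 66, 90.0) [386.35739923 329.82520766]
(56.29, 66, 122.5) [387.30432142 464.83405133]
```

View pics/w2.png

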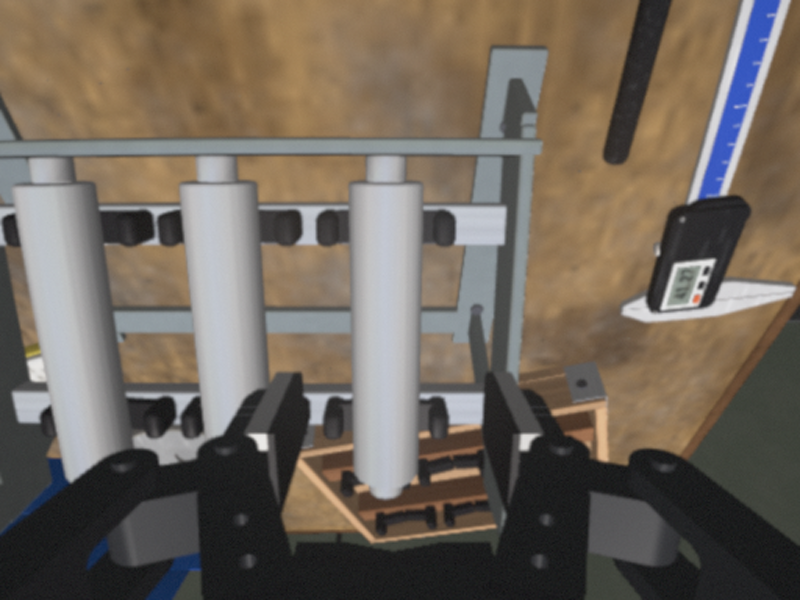

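Request:
servo_tool:
  commands:
    - [[100,-0.0025,-0.001,0.0233,0.19,-0.09,-0.06],[100,-0.0025,-0.001,0.0233,0.19,-0.09,-0.06],[100,0,0,0.01,0,0,0],[100,0,0,0.01,0,0,0],[100,0,0,0.01,0,0,0],[100,0,0,0.01,0,0,0],[100,0,0,0,0,0,0],[100,0,0,0,0,0,0]]

```text
clock: 9.25
position: [542.3, 57.4, 74.4]
ee_rot: [-0.665, 0.701, 0.179, 0.187]
contact_force: [0.6, 0.8, 1.2]
gripper_width: 51.6
grasp_force: 0.0
```

Request:
servo_tool:
  commands:
    - [[255,0,0,0,0,0,0],[255,0,0,0,0,0,0],[255,0,0,0,0,0,0],[255,0,0,0,0,0,0],[255,0,0,0,0,0,0]]

```text
clock: 9.67
position: [542.9, 56.8, 75.5]
ee_rot: [-0.665, 0.701, 0.178, 0.188]
contact_force: [-0.7, -2.9, 4.0]
gripper_width: 28.2
grasp_force: 59.3
```

```bash
python3 - <<'E'
from h import *
from bench import arm
A=cur();print(A[:3,3],(torack(A[:3,3]-A[:3,2]*G)),arm.read_state()["contact_force"])
E
```

```text
[542.9289108   56.84821935  75.54393976] [ 0.7769031  65.72407728 91.7402023 ] [-0.69808048 -2.93855406  3.9935495 ]
```

Request:
servo_tool:
  commands:
    - [[255,0,0,-0.008,0,0,0],[255,0,0,-0.015,0,0,0],[255,0,0,-0.02,0,0,0],[255,0,0,-0.02,0,0,0],[255,0,0,-0.015,0,0,0],[255,0,0,-0.008,0,0,0],[255,0,0,0,0,0,0],[255,0,0,0,0,0,0],[255,0,0,0,0,0,0],[255,0,0,0,0,0,0]]

```text
clock: 10.5
position: [539.3, 15.0, 147.9]
ee_rot: [-0.664, 0.701, 0.179, 0.187]
contact_force: [0.2, 1.1, -2.7]
gripper_width: 28.3
grasp_force: 59.5
```

```bash
python3 - <<'E'
from h import *
from bench import arm,cams
for _ in range(3): print(arm.read_state()["contact_force"]); cams.get_image("top")
A=cur();print(A[:3,3])
Pt=tcp([490.1,312.9,140],Rt(-75.5));Pc=tcp([494.9,-318,140],Rt(-76))
for B in(Pt,Pc): plan(A,B)
E
```

```text
[ 0.18067474  1.0892972  -2.6910508 ]
[ 0.1863112  -0.20077284 -1.62562888]
[-0.33113598 -0.10716345 -2.38958613]
[539.71900358  14.8197821  148.35917279]
8 rows x [-0.0356  0.0033  0.0143] [-0.56  3.73 -2.15] mid [519. 205. 150.] end [490. 313. 121.]
9 rows x [ 0.0363  0.008  -0.0078] [-0.48  3.31 -1.85] mid [ 503. -167.  112.] end [ 495. -318.  121.]
```

```bash
python3 - <<'E'
from h import *
A=cur()
W=plan(A,tcp([540,5,245],Rt(-93)),6)
W2=plan(W,tcp([490.1,312.9,240],Rt(-75.5)),9)
W3=plan(W2,tcp([490.1,312.9,80],Rt(-75.5)),5)
E
```

```text
6 rows x [-0.0024 -0.0001 -0.013 ] [ 0.02  5.   -0.01] mid [540.   4. 200.] end [540.   5. 226.]
9 rows x [-0.0347  0.0027  0.0006] [ 0.   -0.   -1.94] mid [524. 178. 224.] end [490. 313. 221.]
5 rows x [0.    0.    0.032] [0. 0. 0.] mid [490. 313. 125.] end [490. 313.  61.]
```

Request:
servo_tool:
  commands:
    - [[255,-0.0024,-0.0001,-0.013,0,5,0],[255,-0.0024,-0.0001,-0.013,0,5,0],[255,-0.0024,-0.0001,-0.013,0,5,0],[255,-0.0024,-0.0001,-0.013,0,5,0],[255,-0.0024,-0.0001,-0.013,0,5,0],[255,-0.0024,-0.0001,-0.013,0,5,0]]

```text
clock: 11.15
position: [540.0, 5.2, 227.9]
ee_rot: [-0.688, 0.726, -0.001, -0.001]
contact_force: [-0.3, -0.6, -3.9]
gripper_width: 28.6
grasp_force: 59.5
```

Request:
servo_tool:
  commands:
    - [[255,-0.015,0.001,0.0003,0,0,-0.9],[255,-0.0337,0.0027,0.0006,0,0,-1.94],[255,-0.0337,0.0027,0.0006,0,0,-1.94],[255,-0.0337,0.0027,0.0006,0,0,-1.94],[255,-0.0337,0.0027,0.0006,0,0,-1.94],[255,-0.0337,0.0027,0.0006,0,0,-1.94],[255,-0.0337,0.0027,0.0006,0,0,-1.94],[255,-0.0337,0.0027,0.0006,0,0,-1.94],[255,-0.0337,0.0027,0.0006,0,0,-1.94],[255,-0.018,0.001,0.0003,0,0,-0.9]]

```text
clock: 11.98
position: [490.3, 306.6, 220.9]
ee_rot: [0.79, -0.613, -0.001, 0.0]
contact_force: [-0.5, 0.7, -3.8]
gripper_width: 28.4
grasp_force: 59.6
```

Request:
servo_tool:
  commands:
    - [[255,0,0,0,0,0,0],[255,0,0,0,0,0,0],[255,0,0,0.02,0,0,0],[255,0,0,0.03,0,0,0],[255,0,0,0.03,0,0,0],[255,0,0,0.03,0,0,0],[255,0,0,0.02,0,0,0],[255,0,0,0.01,0,0,0],[255,0,0,0,0,0,0],[255,0,0,0,0,0,0]]

```text
clock: 12.82
position: [492.4, 303.0, 82.2]
ee_rot: [0.789, -0.614, -0.0, -0.0]
contact_force: [0.1, 0.9, -1.5]
gripper_width: 28.4
grasp_force: 59.6
```

```bash
python3 - <<'E'
from h import *
from bench import arm,cams
A=cur();print(A.round(3),arm.read_state()["contact_force"])
i=cams.get_image("wrist");pickle.dump(i,open("w3.pkl","wb"));cv2.imwrite("pics/w3.png",cv2.resize(i["frame"],(800,600),interpolation=cv2.INTER_CUBIC))
W=plan(A,tcp([490.1,312.9,70],Rt(-75.5)),2)
W=plan(W,tcp([490.1,312.9,53],Rt(-75.5)),4)
E
```

```text
[[ 2.46000e-01 -9.69000e-01 -0.00000e+00  4.92372e+02]
 [-9.69000e-01 -2.46000e-01  0.00000e+00  3.03049e+02]
 [-0.00000e+00  0.00000e+00 -1.00000e+00  8.21910e+01]
 [ 0.00000e+00  0.00000e+00  0.00000e+00  1.00000e+00]] [ 0.1065753   0.93239729 -1.50609605]
2 rows x [-0.0051 -0.0001  0.0154] [ 0.    0.01 -0.14] mid [490. 313.  51.] end [490. 313.  51.]
4 rows x [0.     0.     0.0042] [0. 0. 0.] mid [490. 313.  39.] end [490. 313.  34.]
```

View pics/w3.png

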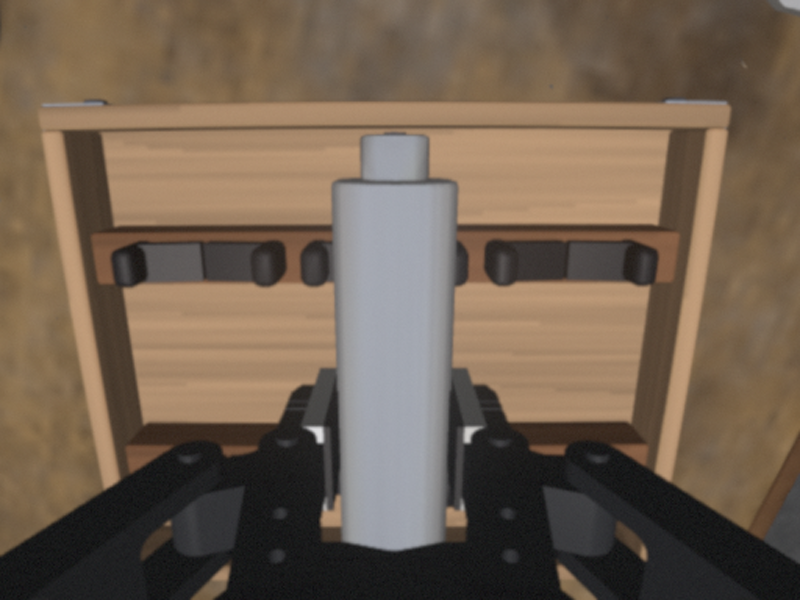

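Request:
servo_tool:
  commands:
    - [[255,-0.0051,-0.0001,0.0154,0,0,-0.14],[255,-0.0051,-0.0001,0.0154,0,0,-0.14],[255,0,0,0.0042,0,0,0],[255,0,0,0.0042,0,0,0],[255,0,0,0.0042,0,0,0],[255,0,0,0.003,0,0,0],[255,0,0,0,0,0,0],[255,0,0,0,0,0,0]]

```text
clock: 13.53
position: [489.9, 313.7, 36.6]
ee_rot: [0.791, -0.612, -0.0, -0.001]
contact_force: [0.3, -0.5, 2.5]
gripper_width: 28.5
grasp_force: 59.9
```

Request:
servo_tool:
  commands:
    - [[255,0,0,0.0015,0,0,0],[255,0,0,0,0,0,0],[255,0,0,0,0,0,0]]

```text
clock: 13.78
position: [490.0, 313.7, 36.5]
ee_rot: [0.791, -0.612, 0.0, -0.001]
contact_force: [-4.0, -2.5, 10.1]
gripper_width: 28.0
grasp_force: 61.2
```

Request:
servo_tool:
  commands:
    - [[165,0,0,0,0,0,0],[125,0,0,0,0,0,0],[125,0,0,0,0,0,0],[125,0,0,0,0,0,0]]

```text
clock: 14.12
position: [489.4, 313.3, 33.8]
ee_rot: [0.791, -0.612, -0.0, -0.0]
contact_force: [-0.1, -0.1, -1.4]
gripper_width: 43.2
grasp_force: 0.0
```

Request:
servo_tool:
  commands:
    - [[125,0,0,-0.005,0,0,0],[125,0,0,-0.015,0,0,0],[125,0,0,-0.036,0,0,0],[110,0,0,-0.036,0,0,0],[100,0,0,-0.036,0,0,0],[100,0,0,-0.036,0,0,0],[100,0,0,-0.02,0,0,0],[100,0,0,-0.01,0,0,0],[100,0,0,0,0,0,0]]

```text
clock: 14.87
position: [490.2, 314.0, 230.5]
ee_rot: [0.791, -0.612, -0.0, -0.003]
contact_force: [-0.3, -0.9, -0.5]
gripper_width: 52.0
grasp_force: 0.0
```

```bash
python3 - <<'E'
from h import *
A=cur();print(A[:3,3])
W=plan(A,tcp([600,0,240],Rt(-93,-10)),10)
W=plan(W,lane(0,70),4)
W=plan(W,lane(0,0),4)
E
```

```text
[490.24935658 313.98787324 230.48415117]
10 rows x [ 0.0323 -0.0073 -0.0017] [ 0.13 -0.97  1.75] mid [568. 131. 232.] end [600.   3. 222.]
4 rows x [ 0.003  -0.0014  0.022 ] [ 0. -5. -0.] mid [605.  11. 156.] end [607.  18. 134.]
4 rows x [-0.      0.      0.0175] [ 0.  0. -0.] mid [608.  44.  89.] end [608.  53.  74.]
```

Request:
servo_tool:
  commands:
    - [[100,0.0323,-0.0073,-0.0017,0.13,-0.97,1.75],[100,0.0323,-0.0073,-0.0017,0.13,-0.97,1.75],[100,0.0323,-0.0073,-0.0017,0.13,-0.97,1.75],[100,0.0323,-0.0073,-0.0017,0.13,-0.97,1.75],[100,0.0323,-0.0073,-0.0017,0.13,-0.97,1.75],[100,0.0323,-0.0073,-0.0017,0.13,-0.97,1.75],[100,0.0323,-0.0073,-0.0017,0.13,-0.97,1.75],[100,0.0323,-0.0073,-0.0017,0.13,-0.97,1.75],[100,0.0323,-0.0073,-0.0017,0.13,-0.97,1.75],[100,0.0323,-0.0073,-0.0017,0.13,-0.97,1.75]]

```text
clock: 15.7
position: [598.1, 0.5, 217.2]
ee_rot: [-0.685, 0.724, 0.062, 0.059]
contact_force: [0.3, 1.2, 0.0]
gripper_width: 52.2
grasp_force: 0.0
```

Request:
servo_tool:
  commands:
    - [[100,0.003,-0.0014,0.022,0,-5,0],[100,0.003,-0.0014,0.022,0,-5,0],[100,0.003,-0.0014,0.022,0,-5,0],[100,0.003,-0.0014,0.022,0,-5,0],[100,0,0,0,0,0,0],[100,0,0,0,0,0,0],[100,0,0,0,0,0,0]]

```text
clock: 16.28
position: [604.9, 16.2, 132.7]
ee_rot: [-0.665, 0.702, 0.178, 0.184]
contact_force: [0.2, -0.3, 0.2]
gripper_width: 51.9
grasp_force: 0.0
```

```bash
python3 - <<'E'
from h import *
A=cur();print(A[:3,3])
W=plan(A,lane(0,40),2)
from bench import arm;print(arm.read_state()["contact_force"])
E
```

```text
[604.90867911  16.17770062 132.70394356]
2 rows x [-0.0012 -0.0009  0.0146] [ 0.13 -0.19 -0.06] mid [607.  33. 108.] end [607.  33. 108.]
[ 0.16887938 -0.27495531  0.17049747]
```

Request:
servo_tool:
  commands:
    - [[100,-0.0022,-0.0009,0.0146,0.13,-0.19,-0.06],[100,-0.0022,-0.0009,0.0146,0.13,-0.19,-0.06],[100,0,0,0.014,0,0,0],[100,0,0,0.014,0,0,0],[100,0,0,0.012,0,0,0],[100,0,0,0,0,0,0],[100,0,0,0,0,0,0]]

```text
clock: 16.87
position: [608.4, 55.2, 74.6]
ee_rot: [-0.665, 0.7, 0.179, 0.188]
contact_force: [-0.1, -0.2, 0.1]
gripper_width: 51.8
grasp_force: 0.0
```

Request:
servo_tool:
  commands:
    - [[255,0,0,0,0,0,0],[255,0,0,0,0,0,0],[255,0,0,0,0,0,0],[255,0,0,0,0,0,0],[255,0,0,0,0,0,0]]

```text
clock: 17.28
position: [609.5, 54.1, 76.0]
ee_rot: [-0.665, 0.701, 0.178, 0.19]
contact_force: [0.1, -1.7, 2.4]
gripper_width: 28.3
grasp_force: 59.2
```

Request:
servo_tool:
  commands:
    - [[255,0,0,-0.008,0,0,0],[255,0,0,-0.015,0,0,0],[255,0,0,-0.02,0,0,0],[255,0,0,-0.02,0,0,0],[255,0,0,-0.015,0,0,0],[255,0,0,-0.008,0,0,0],[255,0,0,0,0,0,0],[255,0,0,0,0,0,0],[255,0,0,0,0,0,0],[255,0,0,0,0,0,0]]

```text
clock: 18.12
position: [605.4, 12.1, 147.9]
ee_rot: [-0.664, 0.701, 0.18, 0.188]
contact_force: [0.2, 0.2, -7.7]
gripper_width: 28.3
grasp_force: 59.9
```

```bash
python3 - <<'E'
from h import *
from bench import arm,cams
for _ in range(3): print(arm.read_state()["contact_force"]); cams.get_image("top")
A=cur();print(A[:3,3])
W=plan(A,tcp([606,-5,205],Rt(-93)),6)
W2=plan(W,tcp([494.9,-318,180],Rt(-76)),9)
W3=plan(W2,tcp([494.9,-318,80],Rt(-76)),4)
E
```

```text
[ 0.16880313  0.2200188  -7.65155813]
[ 0.12782871  0.23447303 -6.73750284]
[-1.02240931 -0.01876956 -6.60479896]
[605.96552841  11.96752582 148.61873941]
6 rows x [ 0.0008 -0.0002 -0.0069] [ 0.01  5.02 -0.  ] mid [606.  -2. 173.] end [606.  -5. 186.]
9 rows x [0.0338 0.0151 0.0028] [ 0.    0.   -1.89] mid [ 533. -175.  172.] end [ 495. -318.  161.]
4 rows x [0.    0.    0.025] [0. 0. 0.] mid [ 495. -318.   86.] end [ 495. -318.   61.]
```

Request:
servo_tool:
  commands:
    - [[255,0.0008,-0.0002,-0.0069,0,5.02,0],[255,0.0008,-0.0002,-0.0069,0,5.02,0],[255,0.0008,-0.0002,-0.0069,0,5.02,0],[255,0.0008,-0.0002,-0.0069,0,5.02,0],[255,0.0008,-0.0002,-0.0069,0,5.02,0],[255,0.0008,-0.0002,-0.0069,0,5.02,0]]

```text
clock: 18.77
position: [606.3, -4.8, 187.6]
ee_rot: [-0.688, 0.726, -0.001, -0.001]
contact_force: [0.3, -1.2, -8.2]
gripper_width: 28.0
grasp_force: 59.9
```

Request:
servo_tool:
  commands:
    - [[255,0.0169,0.0075,0.0014,0,0,-0.95],[255,0.0338,0.0151,0.0028,0,0,-1.89],[255,0.0338,0.0151,0.0028,0,0,-1.89],[255,0.0338,0.0151,0.0028,0,0,-1.89],[255,0.0338,0.0151,0.0028,0,0,-1.89],[255,0.0338,0.0151,0.0028,0,0,-1.89],[255,0.0338,0.0151,0.0028,0,0,-1.89],[255,0.0338,0.0151,0.0028,0,0,-1.89],[255,0.0338,0.0151,0.0028,0,0,-1.89],[255,0.0169,0.0075,0.0014,0,0,-0.95]]

```text
clock: 19.6
position: [494.3, -320.9, 161.0]
ee_rot: [0.787, -0.617, -0.001, -0.001]
contact_force: [0.9, -0.7, -6.3]
gripper_width: 28.1
grasp_force: 60.1
```

Request:
servo_tool:
  commands:
    - [[255,0,0,0,0,0,0],[255,0,0,0.015,0,0,0],[255,0,0,0.025,0,0,0],[255,0,0,0.025,0,0,0],[255,0,0,0.015,0,0,0],[255,0,0,0,0,0,0],[255,0,0,0,0,0,0],[255,0,0,0,0,0,0]]

```text
clock: 20.27
position: [497.4, -318.4, 83.0]
ee_rot: [0.788, -0.615, 0.001, -0.001]
contact_force: [0.3, 0.2, -6.6]
gripper_width: 28.1
grasp_force: 60.0
```

```bash
python3 - <<'E'
from h import *
from bench import arm,cams
A=cur();print(A.round(3),arm.read_state()["contact_force"])
i=cams.get_image("wrist");pickle.dump(i,open("w4.pkl","wb"));cv2.imwrite("pics/w4.png",cv2.resize(i["frame"],(800,600),interpolation=cv2.INTER_CUBIC))
W=plan(A,tcp([494.9,-318,70],Rt(-76)),2)
W=plan(W,tcp([494.9,-318,54],Rt(-76)),4)
E
```

```text
[[ 2.42000e-01 -9.70000e-01  3.00000e-03  4.97428e+02]
 [-9.70000e-01 -2.42000e-01 -1.00000e-03 -3.18399e+02]
 [ 1.00000e-03 -3.00000e-03 -1.00000e+00  8.29970e+01]
 [ 0.00000e+00  0.00000e+00  0.00000e+00  1.00000e+00]] [ 0.28291415  0.18571963 -6.56835854]
2 rows x [-0.0005  0.0012  0.0158] [-0.09 -0.04  0.02] mid [ 495. -318.   51.] end [ 495. -318.   51.]
4 rows x [0.    0.    0.004] [0. 0. 0.] mid [ 495. -318.   39.] end [ 495. -318.   35.]
```

View pics/w4.png

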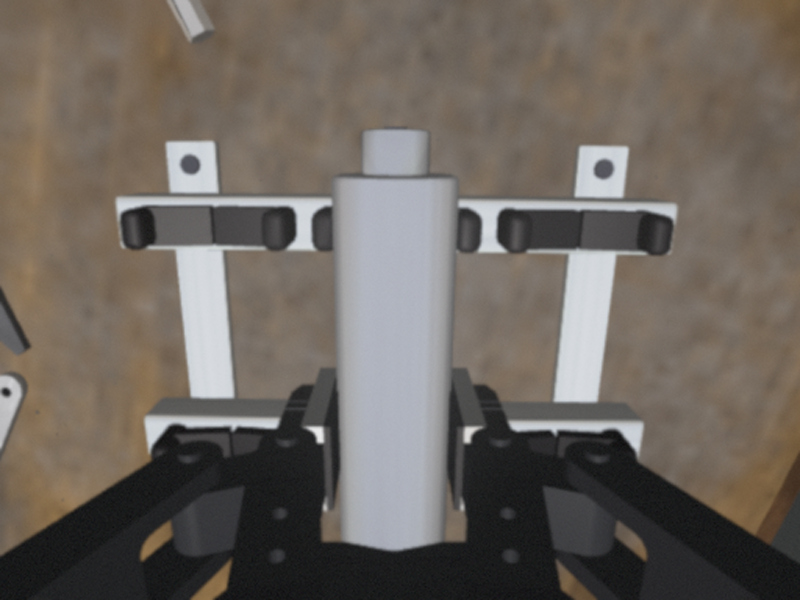

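Request:
servo_tool:
  commands:
    - [[255,-0.0005,0.0012,0.0158,0,0,0],[255,-0.0005,0.0012,0.0158,0,0,0],[255,0,0,0.004,0,0,0],[255,0,0,0.004,0,0,0],[255,0,0,0.004,0,0,0],[255,0,0,0.003,0,0,0],[255,0,0,0,0,0,0],[255,0,0,0,0,0,0]]

```text
clock: 20.98
position: [494.6, -318.3, 36.4]
ee_rot: [0.788, -0.615, 0.002, -0.001]
contact_force: [0.4, 1.0, -1.0]
gripper_width: 28.3
grasp_force: 60.8
```

Request:
servo_tool:
  commands:
    - [[255,0,0,0.0015,0,0,0],[255,0,0,0,0,0,0],[255,0,0,0,0,0,0]]

```text
clock: 21.23
position: [494.7, -318.4, 36.3]
ee_rot: [0.788, -0.615, 0.002, -0.001]
contact_force: [-2.5, 3.0, 6.8]
gripper_width: 28.4
grasp_force: 62.0
```

Request:
servo_tool:
  commands:
    - [[165,0,0,0,0,0,0],[125,0,0,0,0,0,0],[125,0,0,0,0,0,0],[125,0,0,0,0,0,0]]

```text
clock: 21.57
position: [494.0, -318.2, 33.9]
ee_rot: [0.788, -0.616, 0.001, -0.0]
contact_force: [0.2, 1.2, 0.5]
gripper_width: 43.7
grasp_force: 0.0
```

Request:
servo_tool:
  commands:
    - [[125,0,0,-0.005,0,0,0],[125,0,0,-0.015,0,0,0],[125,0,0,-0.036,0,0,0],[110,0,0,-0.036,0,0,0],[100,0,0,-0.036,0,0,0],[100,0,0,-0.02,0,0,0],[100,0,0,-0.01,0,0,0],[100,0,0,0,0,0,0],[100,0,0,0,0,0,0]]

```text
clock: 22.32
position: [492.9, -317.6, 190.7]
ee_rot: [0.788, -0.616, -0.0, -0.001]
contact_force: [-0.1, 0.4, -0.9]
gripper_width: 52.0
grasp_force: 0.0
```

```bash
python3 - <<'E'
from h import *
A=cur();print(A[:3,3])
W=plan(A,lane(-66,70),12)
W=plan(W,lane(-66,0),4)
E
```

```text
[ 492.88278348 -317.59097881  190.74789382]
12 rows x [-0.0243 -0.0178  0.0111] [ 0.37 -2.48  1.38] mid [ 586. -121.  138.] end [673.  14. 134.]
4 rows x [-0.      0.      0.0175] [ 0.  0. -0.] mid [674.  40.  89.] end [674.  49.  74.]
```

Request:
servo_tool:
  commands:
    - [[100,-0.0243,-0.0178,0.0111,0.37,-2.48,1.38],[100,-0.0243,-0.0178,0.0111,0.37,-2.48,1.38],[100,-0.0243,-0.0178,0.0111,0.37,-2.48,1.38],[100,-0.0243,-0.0178,0.0111,0.37,-2.48,1.38],[100,-0.0243,-0.0178,0.0111,0.37,-2.48,1.38],[100,-0.0243,-0.0178,0.0111,0.37,-2.48,1.38]]

```text
clock: 22.82
position: [570.3, -147.5, 139.2]
ee_rot: [0.734, -0.666, -0.093, -0.094]
contact_force: [-0.9, -0.5, 0.2]
gripper_width: 51.9
grasp_force: 0.0
```

Request:
servo_tool:
  commands:
    - [[100,-0.0243,-0.0178,0.0111,0.37,-2.48,1.38],[100,-0.0243,-0.0178,0.0111,0.37,-2.48,1.38],[100,-0.0243,-0.0178,0.0111,0.37,-2.48,1.38],[100,-0.0243,-0.0178,0.0111,0.37,-2.48,1.38],[100,-0.0243,-0.0178,0.0111,0.37,-2.48,1.38],[100,-0.0243,-0.0178,0.0111,0.37,-2.48,1.38],[100,0,0,0,0,0,0],[100,0,0,0,0,0,0],[100,0,0,0,0,0,0]]

```text
clock: 23.57
position: [671.5, 13.4, 132.7]
ee_rot: [-0.665, 0.701, 0.179, 0.186]
contact_force: [-0.4, 0.0, -1.2]
gripper_width: 51.7
grasp_force: 0.0
```

```bash
python3 - <<'E'
from h import *
A=cur();print(A[:3,3])
W=plan(A,lane(-66,40),2)
E
```

```text
[671.52959129  13.40026258 132.72321601]
2 rows x [-0.0008 -0.0005  0.0145] [ 0.1  -0.02 -0.03] mid [673.  29. 108.] end [673.  29. 108.]
```

Request:
servo_tool:
  commands:
    - [[100,-0.0018,-0.0005,0.0145,0.1,0,0],[100,-0.0018,-0.0005,0.0145,0.1,0,0],[100,0,0,0.014,0,0,0],[100,0,0,0.014,0,0,0],[100,0,0,0.012,0,0,0],[100,0,0,0,0,0,0],[100,0,0,0,0,0,0]]

```text
clock: 24.15
position: [675.5, 51.3, 76.2]
ee_rot: [-0.665, 0.701, 0.177, 0.188]
contact_force: [0.5, 0.1, 0.5]
gripper_width: 51.8
grasp_force: 0.0
```

Request:
servo_tool:
  commands:
    - [[255,0,0,0,0,0,0],[255,0,0,0,0,0,0],[255,0,0,0,0,0,0],[255,0,0,0,0,0,0],[255,0,0,0,0,0,0]]

```text
clock: 24.57
position: [676.1, 50.5, 78.3]
ee_rot: [-0.665, 0.701, 0.176, 0.189]
contact_force: [-2.4, -1.9, 4.4]
gripper_width: 28.1
grasp_force: 59.3
```

Request:
servo_tool:
  commands:
    - [[255,0,0,-0.008,0,0,0],[255,0,0,-0.015,0,0,0],[255,0,0,-0.02,0,0,0],[255,0,0,-0.02,0,0,0],[255,0,0,-0.015,0,0,0],[255,0,0,-0.008,0,0,0],[255,0,0,0,0,0,0],[255,0,0,0,0,0,0],[255,0,0,0,0,0,0],[255,0,0,0,0,0,0]]

```text
clock: 25.4
position: [672.5, 8.8, 150.0]
ee_rot: [-0.665, 0.701, 0.178, 0.188]
contact_force: [0.7, 0.7, -6.8]
gripper_width: 28.4
grasp_force: 59.9
```

```bash
python3 - <<'E'
from h import *
from bench import arm,cams
for _ in range(3): print(arm.read_state()["contact_force"]); cams.get_image("top")
A=cur();print(A[:3,3])
print("solid: cradle seat3 (near)")
W=plan(A,tcp([672,-5,205],Rt(-93)),6)
W2=plan(W,tcp([431,-333.8,180],Rt(-76)),11)
print("hollow: tray seat3 (near)")
W=plan(A,tcp([672,5,245],Rt(-93)),6)
W2=plan(W,tcp([426.3,296.8,240],Rt(-75.5)),11)
E
```

```text
[ 0.70454356  0.68162255 -6.77037036]
[ 0.11530469  0.28640579 -6.07563582]
[-0.38207266 -0.19458662 -7.3806131 ]
[673.05230173   8.71947315 150.72656302]
solid: cradle seat3 (near)
6 rows x [ 0.0004  0.     -0.0064] [-0.02  5.    0.  ] mid [672.  -3. 174.] end [672.  -5. 186.]
11 rows x [0.0281 0.0244 0.0023] [-0.   -0.   -1.55] mid [ 528. -176.  173.] end [ 431. -334.  161.]
hollow: tray seat3 (near)
6 rows x [-0.0032  0.0001 -0.0123] [-0.02  5.    0.  ] mid [672.   2. 201.] end [672.   5. 226.]
11 rows x [-0.0285  0.02    0.0005] [-0.    0.   -1.59] mid [549. 174. 224.] end [426. 297. 221.]
```

Request:
servo_tool:
  commands:
    - [[255,0.0004,0,-0.0064,0,5,0],[255,0.0004,0,-0.0064,0,5,0],[255,0.0004,0,-0.0064,0,5,0],[255,0.0004,0,-0.0064,0,5,0],[255,0.0004,0,-0.0064,0,5,0],[255,0.0004,0,-0.0064,0,5,0],[255,0.014,0.0122,0.0012,0,0,-0.77],[255,0.0281,0.0244,0.0023,0,0,-1.55],[255,0.0281,0.0244,0.0023,0,0,-1.55],[255,0.0281,0.0244,0.0023,0,0,-1.55]]

```text
clock: 26.38
position: [583.7, -101.4, 178.0]
ee_rot: [0.722, -0.691, 0.0, -0.001]
contact_force: [1.1, -0.8, -5.7]
gripper_width: 28.0
grasp_force: 60.2
```

Request:
servo_tool:
  commands:
    - [[255,0.0281,0.0244,0.0023,0,0,-1.55],[255,0.0281,0.0244,0.0023,0,0,-1.55],[255,0.0281,0.0244,0.0023,0,0,-1.55],[255,0.0281,0.0244,0.0023,0,0,-1.55],[255,0.0281,0.0244,0.0023,0,0,-1.55],[255,0.0281,0.0244,0.0023,0,0,-1.55],[255,0.0281,0.0244,0.0023,0,0,-1.55],[255,0.014,0.0122,0.0012,0,0,-0.77],[255,0,0,0,0,0,0]]

```text
clock: 27.13
position: [429.0, -336.4, 160.4]
ee_rot: [0.786, -0.618, 0.001, -0.001]
contact_force: [-0.3, 0.3, -7.0]
gripper_width: 28.0
grasp_force: 60.3
```

Request:
servo_tool:
  commands:
    - [[255,0,0,0.015,0,0,0],[255,0,0,0.025,0,0,0],[255,0,0,0.025,0,0,0],[255,0,0,0.015,0,0,0],[255,0,0,0,0,0,0],[255,0,0,0,0,0,0],[255,0,0,0,0,0,0]]

```text
clock: 27.72
position: [433.2, -334.5, 82.3]
ee_rot: [0.788, -0.616, 0.003, -0.001]
contact_force: [0.3, -0.9, -6.2]
gripper_width: 28.2
grasp_force: 60.3
```

```bash
python3 - <<'E'
from h import *
from bench import arm,cams
A=cur();print(A.round(3),arm.read_state()["contact_force"])
i=cams.get_image("wrist");pickle.dump(i,open("w5.pkl","wb"));cv2.imwrite("pics/w5.png",i["frame"])
W=plan(A,tcp([431,-334,72],Rt(-76)),2)
W=plan(W,tcp([431,-334,56],Rt(-76)),4)
E
```

```text
[[ 2.42000e-01 -9.70000e-01  7.00000e-03  4.33210e+02]
 [-9.70000e-01 -2.42000e-01 -1.00000e-03 -3.34517e+02]
 [ 3.00000e-03 -6.00000e-03 -1.00000e+00  8.22670e+01]
 [ 0.00000e+00  0.00000e+00  0.00000e+00  1.00000e+00]] [ 0.30667899 -0.88548483 -6.22794508]
2 rows x [-0.0006  0.0011  0.0145] [-0.17 -0.08  0.01] mid [ 431. -334.   53.] end [ 431. -334.   53.]
4 rows x [-0.    -0.     0.004] [0. 0. 0.] mid [ 431. -334.   41.] end [ 431. -334.   37.]
```

View pics/w5.png

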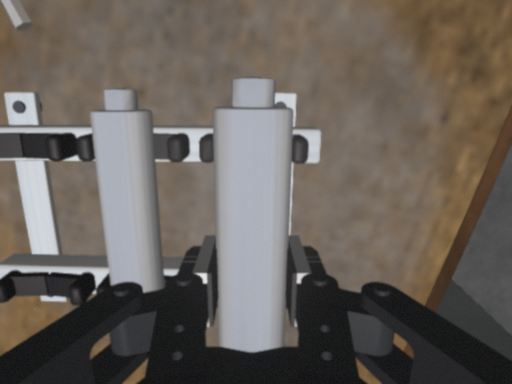

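The middle roller lies seated (128, 200), and the held one is centred over its notch (254, 150). I'll lower it.

Request:
servo_tool:
  commands:
    - [[255,-0.0006,0.0011,0.0145,-0.17,-0.08,0],[255,-0.0006,0.0011,0.0145,-0.17,-0.08,0],[255,0,0,0.004,0,0,0],[255,0,0,0.004,0,0,0],[255,0,0,0.004,0,0,0],[255,0,0,0.002,0,0,0],[255,0,0,0,0,0,0],[255,0,0,0,0,0,0]]

```text
clock: 28.43
position: [429.8, -333.8, 38.4]
ee_rot: [0.788, -0.616, -0.001, 0.0]
contact_force: [-0.8, 0.6, -7.1]
gripper_width: 28.4
grasp_force: 60.6
```

Request:
servo_tool:
  commands:
    - [[255,0,0,0.001,0,0,0],[255,0,0,0.001,0,0,0],[255,0,0,0,0,0,0],[255,0,0,0,0,0,0]]

```text
clock: 28.77
position: [429.9, -333.8, 38.0]
ee_rot: [0.788, -0.615, -0.0, 0.0]
contact_force: [-2.3, 3.1, 5.9]
gripper_width: 28.2
grasp_force: 61.9
```

Seated. I'll open the fingers, retreat and check.

Request:
servo_tool:
  commands:
    - [[165,0,0,0,0,0,0],[125,0,0,0,0,0,0],[125,0,0,0,0,0,0],[125,0,0,0,0,0,0]]

```text
clock: 29.1
position: [430.0, -333.9, 36.4]
ee_rot: [0.788, -0.616, -0.001, 0.0]
contact_force: [0.5, -0.7, -0.8]
gripper_width: 43.7
grasp_force: 0.0
```

Request:
servo_tool:
  commands:
    - [[125,0,0,-0.005,0,0,0],[125,0,0,-0.015,0,0,0],[125,0,0,-0.036,0,0,0],[125,0,0,-0.036,0,0,0],[125,0,0,-0.036,0,0,0],[125,0,0,-0.036,0,0,0],[125,0,0,-0.036,0,0,0],[125,0,0,-0.02,0,0,0],[125,0,0,0,0,0,0],[125,0,0,0,0,0,0]]

```text
clock: 29.93
position: [430.4, -334.0, 257.6]
ee_rot: [0.788, -0.616, 0.0, -0.0]
contact_force: [0.7, 0.5, -0.4]
gripper_width: 43.4
grasp_force: 0.0
```

```bash
python3 - <<'E'
from h import *
from bench import cams
t=cams.get_image("top");w=cams.get_image("wrist")
a=cv2.resize(t["frame"][120:260,110:270],(400,350),interpolation=cv2.INTER_CUBIC)
b=cv2.resize(w["frame"],(400,300))
c=np.zeros((350,800,3),np.uint8);c[:,:400]=a;c[:300,400:]=b;cv2.imwrite("pics/end.png",c)
E
```

```text
(no output)
```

View pics/end.png

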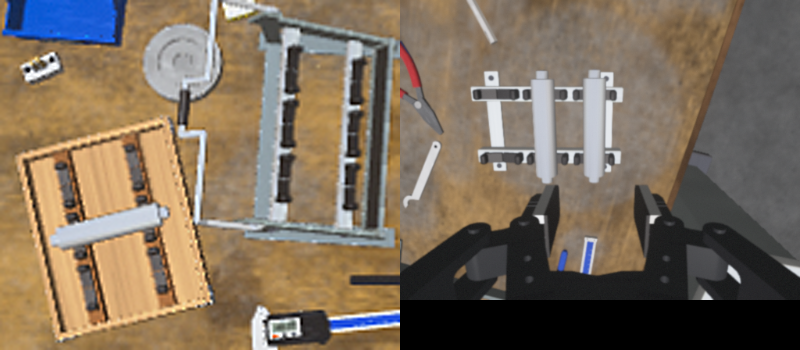

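The hollow roller lies in the tray's middle notch (110, 227). The two solid ones lie in the cradle at (543, 125) and (593, 125), and the keeper is folded back.

```bash
python3 -c "
from bench import ticket;print(ticket.job_done())"
```

```text
the job is handed in; nothing more can be done
None
```

I handed the job in at about 30 s: by weight one roller was hollow and two solid, and they now lie in the tray's middle notch and two cradle notches, with the keeper folded back and no tool knowingly touched; the judging result was not shown to me.

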